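Weigh out casting pellets

TASK

Lift the loose cap off the pellet trough and set it flat, fully down inside the cap holder. Then use the scoop, never the fingers, to lift all three metal pellets out of the trough and tip them into the dish on the balance. Finish by standing the scoop upright on the bench, and leave the dental model, jar and spatula where they are.

Things in the scene. Friction and masses are not known exactly. Their poses are not given: they have to be found in the camera images.
- trough: Fixed grey trough under the cap, 176 (x) x 66 x 40 high, its -x end towards the robot. Origin: centre of its underside. Inside: 58 wide with upright sides; level floor 6 above the underside, x from -59 to 84; +x end upright; -x end leans out 35 degrees from upright (from floor at x = -59 to rim at x = -83). The pellets lie on the floor near the -x end, x -59 to -9.
- cap: Loose white cap on the trough, 188 (x) x 78; its 8 mm skirt hangs outside the trough's rim with 3 mm play. Origin: centre of the skirt's lower edge (32 above the trough's origin); top face 12 above the origin. On top a finger bar, 60 long (x), 18 wide (y), from 12 to 38 above the origin. 0.13 kg.
- cap_holder: Fixed shallow aluminium tray for the cap, 204 (x) x 94 outside, rim 4 thick and 14 high, floor 4 thick; inside 196 x 86, so the cap has 4 mm play on each side. A small flat tab sticks out at the +x end. Origin: centre of the underside.
- balance: Fixed white bench balance, 170 (x) x 140 (y), its top 44 high; the weighing dish stands on it, the display at its -x end. Origin: centre of its underside.
- dish (a point): Centre of the inner floor of the balance's round steel dish: 51 above the bench; inner radius 37 at the floor, about 49 at the rim, which is 27 above this point. The dish is fixed to the balance.
- scoop: Loose aluminium scoop standing on the bench: flat floor 70 (x) x 52 (y), 2 thick, open nose at x = -35 (fits the trough with 3 mm play each side); side walls 2 thick, 18 high, from x = -19 to the back wall at x 14 to 19. Behind that an upright square wooden handle: x 19 to 35, 18 wide (y), 112 high. Origin: centre of the underside. 0.09 kg.
- pellet0: Round metal alloy pellet, a ball 15 across, 15 g, free to roll. Origin: its centre.
- pellet1: Round metal alloy pellet, a ball 15 across, 15 g, free to roll. Origin: its centre.
- pellet2: Round metal alloy pellet, a ball 15 across, 15 g, free to roll. Origin: its centre.
- model: Bystander: small dental model on a blue base, 55 x 62 x 35 high. Origin: centre of its underside.
- jar: Bystander: small amber jar, 44 across, 55 high. Origin: centre of its underside.
- wax_spatula: Bystander: spatula lying on the bench, 170 long along its x. Origin: underside.
There are look-alikes about, which are no part of the job. What is meant by the scoop is not black, and is the larger of those in its own colour.

How it is judged:
On the way, in this order (a step that is already met when the one before it is completed fails the run):
1. the cap lies flat inside the cap holder, let go (x of cap in the frame of cap_holder between -0.009 and 0.009 m and y of cap in the frame of cap_holder between -0.009 and 0.009 m and z of cap in the frame of cap_holder between 0 and 0.008 m and angle between cap's own z axis and vertical below 0.06 rad and contact force between the fingers and cap below 0.1 N), for 0.2 s.
2. all three pellets lie in the dish (horizontal distance between each of pellet0, pellet1, pellet2 and dish below 0.05 m and z of pellet0 in the frame of dish between 0.004 and 0.032 m and z of pellet1 in the frame of dish between 0.004 and 0.032 m and z of pellet2 in the frame of dish between 0.004 and 0.032 m), for 0.2 s.
At the end, for the whole second after the job is handed in: Cap let go, level (0.06 rad) inside the holder's rim (within 9 mm of its centre each way, down on its floor); all three pellets in the dish (within 50 mm of its centre, at most 32 mm above its floor); scoop upright (0.12 rad) on the bench; all at rest (all of step 1 and all of step 2 and linear speed of each of pellet0, pellet1, pellet2 below 0.03 m/s and angle between scoop's own z axis and vertical below 0.12 rad and height (world z) of scoop between -0.004 and 0.006 m and linear speed of each of scoop, cap below 0.02 m/s); the robot touches nothing.
It fails at once if the fingers touch a pellet (contact force between the fingers and pellet0 above 0.3 N or contact force between the fingers and pellet1 above 0.3 N or contact force between the fingers and pellet2 above 0.3 N).
It fails at once if the dental model is moved by more than 30 mm (distance of model from where it was at the start of the episode above 0.03 m).
It fails at once if the jar is moved by more than 30 mm (distance of jar from where it was at the start of the episode above 0.03 m).
It fails at once if the spatula is moved by more than 30 mm (distance of wax_spatula from where it was at the start of the episode above 0.03 m).
It also fails if it takes over 72 s, if anything falls off the work surface, if the arm or the gripper's body presses on something with over 40 N, if the wrist force passes 120 N, or if a joint passes its speed limit or range.

ROBOT

A 6-joint arm with a two-finger parallel gripper is mounted at the origin on the work surface. World frame = base frame: x ahead of the robot, y to its left, z up, the work surface at z = 0. Lengths are in m, angles in rad, forces in N, time in s.
With the tool pointing down it reaches from about 0.4 to 0.825 m from the base axis. Payload 7 kg.
Tool frame: the origin (TCP) lies midway between the tips of the shut fingers; the grasp point (between the pads) lies 19 mm behind it; z points along the fingers, x is the direction in which the jaws open and shut, and the axes are right-handed (so a half turn about z gives the same grasp; the last joint's range is limited). The gripper opens to 88 mm and grips with 3 to 60 N. Pads are 19 mm wide; open, the fingers measure 130 mm over their backs; the gripper's body (78 mm by 193 mm) begins 47 mm behind the grasp point.
Start: joints at [1.624, 0.359, 0.012, 0, -1.224, -0.288], TCP at [0.157, 0.656, 0.204] pointing down, gripper open.
Joint ranges: [-3.07, 3.07], [-1.43, 2.12], [-1.02, 1.25], [-3.03, 1.67], [-3.05, -0], [-3.03, 3.03]. Speed limits (rad/s): [2.39, 2.39, 3.01, 3.14, 3.14, 3.14].

INTERFACE

Orientations are given as [roll, pitch, yaw] about the fixed x, y, z axes, in that order (R = Rz(yaw) Ry(pitch) Rx(roll)).
In Python, from station import status, eyes, workorder gives the robot as it stands.
- The arm moves only by the shell command python3 -m jog 'ROWS' [OPENING] [FORCE]. ROWS is JSON, a list of rows, each a list of 6 numbers: the shift along the world's x, y, z in mm, then the turn, a rotation vector about the world's x, y, z in rad. A call has 1 to 12 rows; each row shifts and turns the pose as measured when the row begins; what a row does not reach is not made up. A row lasts 1/10 s, in which the tool goes at most 50 mm and 8.59 degrees, less where a joint would pass 70% of its speed; a pose out of reach is approached as far as the arm can. A call with a gripper value outside its range is refused whole. OPENING is the opening, from 0 (shut) to 1 (fully open), set as the call begins (- or left out, the last holds). The fingers move at their own pace and stop on an object; FORCE is the grip in N (left out, the last holds). Time passes only in rows, so rows that do not move let the fingers close. It gives the time, the measured TCP pose, the force and the opening at its end, in the units of the state.
- status.get_state(): the state, without advancing time (a new reading comes with each control period).
- eyes.grab_frame(name): name is "scene" or "top"; returns the picture (384x512x3 uint8, blue, green, red); there is no depth.
- eyes.calibration(name): a dict with "camera_matrix" (3x3 intrinsics, pixels), "cam_to_world" (4x4, takes a point from camera to world coordinates). Camera axes: x right, y up, looking along -z (the intrinsics and any distortion apply to the point x, -y, -z); pixel columns grow to the right and rows downward; lengths in m; the calibration is good to about 2 mm. A picture is of the moment at which its call begins. calibration takes no time and is no camera call.
- workorder.job_done(): hands the job in, once; it reports no verdict.
The state is a dict: "t": time; "q": joint angles; "qd": joint speeds; "joint_efforts": joint torques, N m; "eef_pos": TCP position; "ee_rot": TCP orientation; "force": force on the tool from outside, world axes, zero at the start; "moment": the same for the moment, N m; "width": finger opening in m.
Only numpy, scipy, OpenCV 4.12 (cv2) and the standard library are available. Lean on these libraries where they do the work, as an engineer would, in place of code of your own. Each camera call takes 0.05 s, during which the arm holds its last target. There are 200 camera calls.

## Working session

There is one attempt and no reset: what is moved stays moved. The work goes in short steps, Python scripts to look and compute and a shell command to move; the robot and the scene stay as the last step left them, time stands still between calls to the robot, and variables do not carry over. Pictures are saved under pics/ and viewed, about 8 in all and at most 12, crops included, and the job is handed in when it is done.

```bash
ls; mkdir -p pics; python3 - <<'E'
from station import status,eyes
import cv2
for n in("scene","top"):
    im=eyes.grab_frame(n);cv2.imwrite(f"pics/{n}0.png",im)
    c=eyes.calibration(n);print(n,c)
a=cv2.imread("pics/scene0.png");b=cv2.imread("pics/top0.png")
cv2.imwrite("pics/top0b.png",cv2.resize(b,(800,600),interpolation=cv2.INTER_CUBIC))
cv2.imwrite("pics/scene0b.png",cv2.resize(a,(800,600),interpolation=cv2.INTER_CUBIC))
print(status.get_state())
E
```

```text
pics
scene {'camera_matrix': array([[399.63463897,   0.        , 257.84998028],
       [  0.        , 399.63463897, 201.7785528 ],
       [  0.        ,   0.        ,   1.        ]]), 'cam_to_world': array([[ 0.87972479, -0.28630121,  0.37962601,  0.99074106],
       [ 0.47547009,  0.53562413, -0.69787892, -0.79252184],
       [-0.00353327,  0.7944422 ,  0.60732949,  0.76879489],
       [ 0.        ,  0.        ,  0.        ,  1.        ]])}
top {'camera_matrix': array([[356.58967999,   0.        , 256.7826469 ],
       [  0.        , 356.58967999, 194.55260329],
       [  0.        ,   0.        ,   1.        ]]), 'cam_to_world': array([[-0.00653674,  0.99704772, -0.07650565,  0.49105927],
       [-0.99997031, -0.00620532,  0.00456891, -0.00508488],
       [ 0.00408068,  0.07653325,  0.99705868,  1.00903809],
       [ 0.        ,  0.        ,  0.        ,  1.        ]])}
{'t': 0.1, 'q': array([ 1.62410583e+00,  3.59300585e-01,  1.11706479e-02, -3.16486678e-04,
       -1.22412966e+00, -2.88081394e-01]), 'qd': array([ 6.76510933e-04,  4.85348591e-04,  1.18264905e-03, -6.08384827e-04,
       -4.68412984e-05,  7.83725252e-04]), 'joint_efforts': array([-1.05126692e-03, -5.84159374e+01,  2.93751580e+01,  7.01555014e+00,
        1.01749896e-02, -4.35217908e-05]), 'eef_pos': array([0.1569487 , 0.65601266, 0.20363326]), 'ee_rot': array([-3.14146216e+00, -1.48750972e-03, -1.80567606e+00]), 'force': array([-0.131956  ,  1.22882387, -0.41926341]), 'moment': array([ 0.04813355,  0.00963623, -0.0264176 ]), 'width': 0.0878384927274582}
```

View pics/top0b.png

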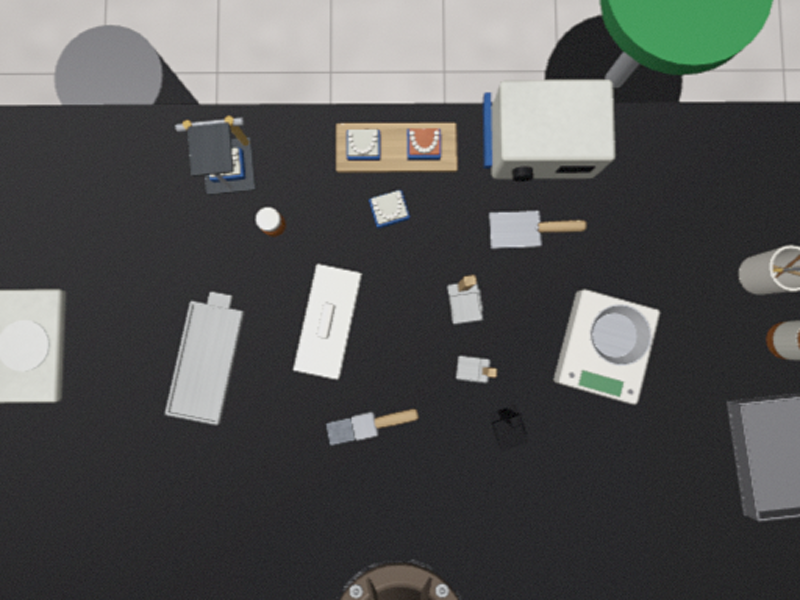

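View pics/scene0b.png

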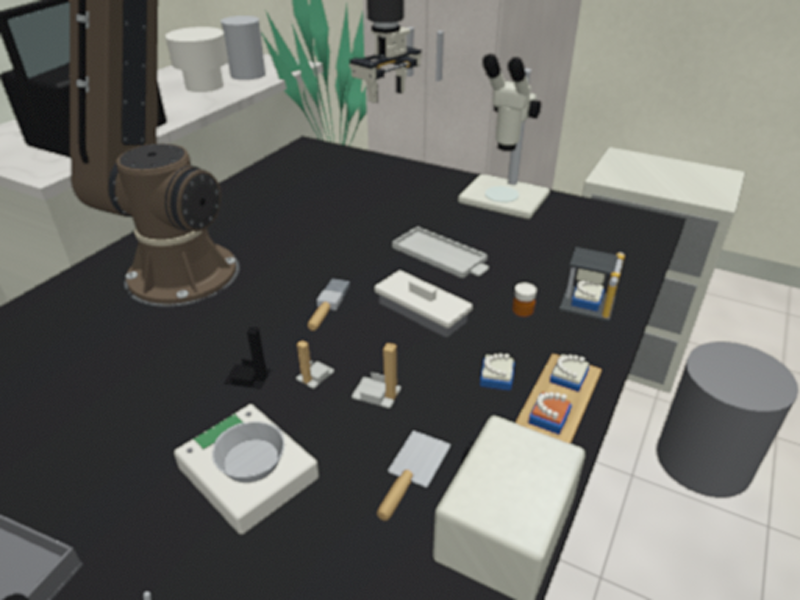

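The top view, enlarged x1.56, shows:
- **Cap and holder:** cap at (327,321), holder at (205,360) with its tab up towards +x.
- **Dish:** (620,334).
- **Bystanders:** model at (389,208), jar at (268,220).
- **Upright scoop candidates:** aluminium at (465,298), smaller aluminium at (475,369), black at (509,427). Flat spatulas and shovels lie at (370,427) and (535,229).

(465,298) fits as the scoop, because it isn't black and is the larger aluminium one. I'll confirm that with a crop while measuring.

```bash
cat > h.py <<'E'
import numpy as np,cv2
from station import status,eyes
C={n:eyes.calibration(n) for n in("scene","top")}
def w(px,z,n="top"):
    "pixels (raw) -> world xy on plane z"
    K,T=C[n]["camera_matrix"],C[n]["cam_to_world"]
    p=np.atleast_2d(np.asarray(px,float)); d=np.c_[(p-K[:2,2])/K[0,0],np.ones(len(p))]*[1,-1,-1]
    d=d@T[:3,:3].T; o=T[:3,3]; s=(z-o[2])/d[:,2]
    return (o+d*s[:,None])[:,:2]
def pix(P,n="top"):
    K,T=C[n]["camera_matrix"],C[n]["cam_to_world"]
    c=(np.atleast_2d(P)-T[:3,3])@T[:3,:3]*[1,-1,-1]
    c=c@K.T; return c[:,:2]/c[:,2:]
def rect(mask,z,n="top"):
    "largest contour -> world rectangle: centre, (long,short), yaw of long axis (-pi/2..pi/2 about x)"
    cs,_=cv2.findContours(mask.astype(np.uint8),cv2.RETR_EXTERNAL,cv2.CHAIN_APPROX_NONE)
    c=max(cs,key=cv2.contourArea)[:,0]
    P=w(c,z,n).astype(np.float32); (x,y),(a,b),_=r=cv2.minAreaRect(P*1000)
    B=cv2.boxPoints(r); e=[B[1]-B[0],B[2]-B[1]]; e=max(e,key=np.linalg.norm); 
    if e[0]<0:e=-e
    return (round(x,1),round(y,1)),(round(max(a,b),1),round(min(a,b),1)),round(float(np.arctan2(e[1],e[0])),3)
def box(im,x0,y0,x1,y1):
    m=np.zeros(im.shape[:2],bool); m[y0:y1,x0:x1]=1; return m
E
python3 - <<'E'
from h import *
im=cv2.imread("pics/top0.png"); g=im.min(2)
def roi(a): return box(im,*[int(v/1.5625) for v in a])
m=roi((280,250,375,390)); print("cap vals",np.percentile(g[m],[50,70,90]))
print("cap",rect(m&(g>120),.044), rect(m&(g>190),.044))
m=(roi((155,280,255,435))&(g>70)).astype(np.uint8); m=cv2.morphologyEx(m,cv2.MORPH_CLOSE,np.ones((5,5)))
print("holder",rect(m,.014)); mo=cv2.morphologyEx(m,cv2.MORPH_OPEN,cv2.getStructuringElement(2,(21,21))); print(rect(mo,.014))
print("bal",rect(roi((545,280,670,410))&(g>60),.044))
# dish rim pts by eye
print("dish rough",w(np.array([[621,334]])/1.5625,.07))
hsv=cv2.cvtColor(im,cv2.COLOR_BGR2HSV)
m=roi((440,265,490,330)); wood=m&(hsv[...,1]>90)&(g>40); print("wood n",wood.sum())
print("scoop all",rect(m&(im.max(2)>90)&~wood,.002)); ys,xs=np.nonzero(wood); print(np.c_[xs,ys].min(0),np.c_[xs,ys].max(0))
print("model",w(np.array([[389,208]])/1.5625,.02),"jar",w(np.array([[268,218]])/1.5625,.05))
s=cv2.imread("pics/scene0.png")
A=cv2.resize(im[165:285,280:345],None,fx=5,fy=5,interpolation=cv2.INTER_CUBIC)
B=cv2.resize(s[200:270,145:265],None,fx=3.9,fy=5*120/70/2,interpolation=cv2.INTER_CUBIC)
B=cv2.resize(s[200:270,145:265],None,fx=3.9,fy=3.9,interpolation=cv2.INTER_CUBIC)
B=cv2.copyMakeBorder(B,0,600-B.shape[0],0,0,0); cv2.imwrite("pics/crop1.png",np.hstack([A,B])[:, :800])
E
```

```text
cap vals [ 48. 228. 230.]
cap ((536.7, 119.5), (189.6, 80.8), -0.213) ((537.3, 119.8), (186.4, 76.4), -0.212)
holder ((478.0, 339.3), (231.8, 100.5), -0.199)
((473.1, 340.3), (221.0, 100.4), -0.196)
bal ((491.5, -364.0), (173.5, 152.0), -0.285)
dish rough [[ 0.51005674 -0.37961593]]
wood n 26
scoop all ((577.3, -124.0), (83.6, 57.7), 0.146)
[294 179] [301 184]
model [[0.74075908 0.01129797]] jar [[0.71660916 0.22204887]]
```

View pics/crop1.png

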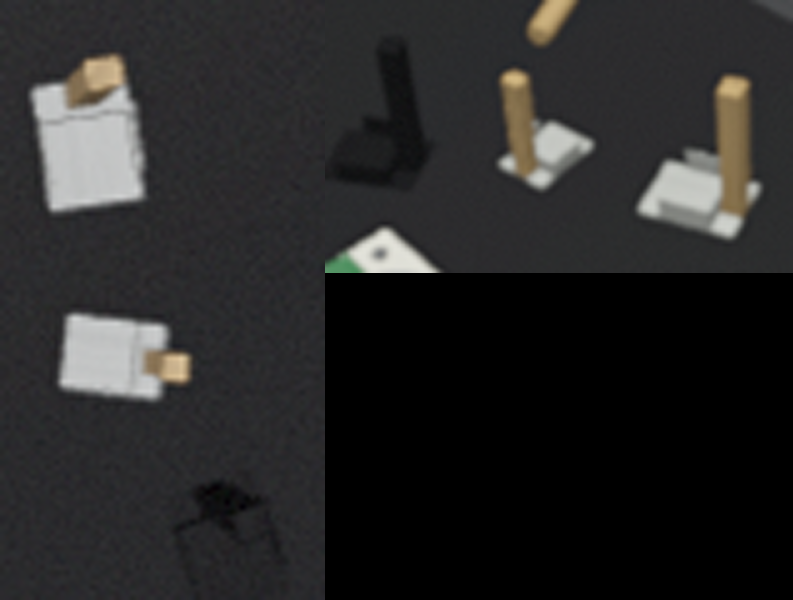

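The crop confirms it: the scoop is the larger aluminium one, with its handle top at crop (104,72) and nose corners at (51,211) and (144,200). The smaller aluminium one and the black one are the look-alikes. Next I'll look closely at the holder.

```bash
python3 - <<'E'
from h import *
im=cv2.imread("pics/top0.png")
cv2.imwrite("pics/crop2.png",cv2.resize(im[180:280,95:165],None,fx=6,fy=6,interpolation=cv2.INTER_CUBIC))
h=w([[300.8,179.4]],.112);print("handle top",h)
f=lambda p:np.array([[280+p[0]/5,165+p[1]/5]])
print("scoop corners NL,NR,BL",w(f((51,211)),.001),w(f((144,200)),.001),w(f((33,88)),.001))
E
```

```text
handle top [[ 0.59768342 -0.12092259]]
scoop corners NL,NR,BL [[ 0.53194009 -0.10399314]] [[ 0.53783281 -0.15674627]] [[ 0.60196635 -0.09471204]]
```

View pics/crop2.png

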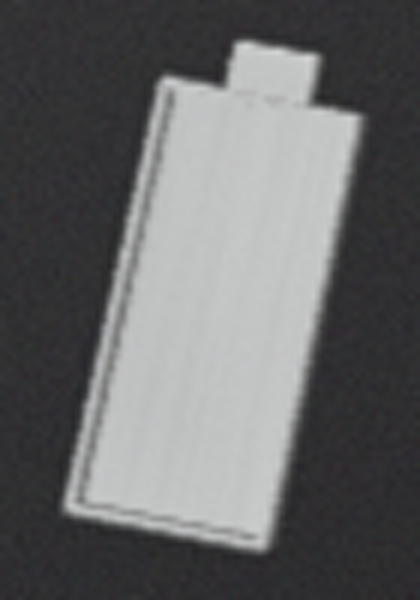

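The holder's outer corners in the crop are (162,77), (65,514), (271,551) and (364,116). The tab is at the top, which is +x. The right-hand side shows the outer wall down to the bench.

```bash
python3 - <<'E'
from h import *
f=lambda p:(np.array(p)+.5)/6-.5+[95,180]
TL,BL=w(f([(162,77),(65,514)]),.014)*1000; BR,TR=w(f([(271,551),(364,116)]),0)*1000
print(TL,BL,BR,TR,np.linalg.norm(TL-BL),np.linalg.norm(TR-BR),np.linalg.norm(TL-TR),np.linalg.norm(BL-BR))
print("c",(TL+BL+BR+TR)/4, [np.arctan2(*(a-b)[::-1]) for a,b in((TL,BL),(TR,BR))])
# tool yaw now
s=status.get_state();print(s["ee_rot"])
# cap bar top, by brightness edges in crop; bar centre from eye at z .070
print("bar",w(np.array([[326,319.5]])/1.5625,.070)*1000)
E
```

```text
[575.75086185 368.27642431] [374.87506679 408.18544117] [355.57977857 317.99849598] [557.87825418 277.9173926 ] 204.80189127218424 206.230861126518 92.10963422072516 92.2279417048644
c [466.02099035 343.09443852] [np.float64(-0.19612128488704908), np.float64(-0.1955954415192018)]
[-3.14146216e+00 -1.48750972e-03 -1.80567606e+00]
bar [[537.67632949 117.59320929]]
```

```bash
python3 -m jog '[[27,-38,0,0,0,0],[27,-38,0,0,0,0],[27,-38,0,0,0,0],[27,-38,0,0,0,0],[27,-38,0,0,0,0],[27,-38,0,0,0,0],[27,-38,0,0,0,0],[27,-38,0,0,0,0],[27,-38,0,0,0,0],[27,-38,0,0,0,0],[27,-38,0,0,0,0],[27,-38,0,0,0,0]]' 1 40
```

```text
t: 1.3
eef_pos: [0.4846, 0.1829, 0.1983]
ee_rot: [-3.141, -0.008, -1.796]
force: [1.6, 0.5, -0.8]
width: 0.0879
```

```bash
python3 -m jog '[[26,-31,-20,0,0,0],[26,-31,-20,0,0,0.013],[0,0,0,0,0,0],[0,0,0,0,0,0]]'
```

```text
t: 1.7
eef_pos: [0.5401, 0.1127, 0.1563]
ee_rot: [3.141, -0.008, -1.79]
force: [-0.1, 0.4, 0.2]
width: 0.0877
```

```bash
python3 -m jog '[[-1,3,-30,0.008,-0.002,0.007],[-1,2,-30,0,0,0],[-1,1,-25,0,0,0],[0,0,-12,0,0,0],[0,0,0,0,0,0]]'
```

```text
t: 2.2
eef_pos: [0.5367, 0.1227, 0.0594]
ee_rot: [-3.138, 0.004, -1.779]
force: [-0.1, 0.1, -0.5]
width: 0.0875
```

```bash
python3 - <<'E'
from h import *
for n in("scene","top"): cv2.imwrite(f"pics/{n}1.png",eyes.grab_frame(n))
a=cv2.imread("pics/scene1.png")
cv2.imwrite("pics/v1.png",cv2.resize(a[130:240,200:340],None,fx=5,fy=5,interpolation=cv2.INTER_CUBIC))
E
python3 -m jog '[[0,-1,-6,0,0,-0.004],[0,-1,-3,0,0,0],[0,0,0,0,0,0]]'; python3 -m jog '[[0,0,0,0,0,0],[0,0,0,0,0,0],[0,0,0,0,0,0],[0,0,0,0,0,0],[0,0,0,0,0,0],[0,0,0,0,0,0],[0,0,0,0,0,0]]' 0 40
```

```text
t: 2.6
eef_pos: [0.54, 0.1224, 0.0548]
ee_rot: [-3.131, 0.009, -1.783]
force: [0.1, -0.8, -1.1]
width: 0.0873
t: 3.3
eef_pos: [0.5407, 0.1224, 0.056]
ee_rot: [-3.13, 0.011, -1.783]
force: [0.9, 0.8, 0.3]
width: 0.0373
```

```bash
python3 -m jog '[[-2,-1,-4,-0.008,0.0137,0],[0,0,-3,0,0,0],[0,0,-1,0,0,0],[0,0,0,0,0,0],[0,0,0,0,0,0],[0,0,0,0,0,0]]' 0 40
```

```text
t: 3.9
eef_pos: [0.5398, 0.122, 0.0483]
ee_rot: [-3.141, -0.0, -1.782]
force: [-0.7, 0.2, 1.7]
width: 0.0005
```

```bash
python3 - <<'E'
from h import *
ims=[eyes.grab_frame(n) for n in("scene","top")]
for n,i in zip(("scene","top"),ims): cv2.imwrite(f"pics/{n}2.png",i)
A=cv2.resize(ims[0][110:230,210:330],None,fx=3.33,fy=3.33,interpolation=cv2.INTER_CUBIC)
B=cv2.resize(ims[1][130:280,140:290],None,fx=2.66,fy=2.66,interpolation=cv2.INTER_CUBIC)
cv2.imwrite("pics/v2.png",np.hstack([A[:399],B[:399]]))
E
```

```text
(no output)
```

View pics/v2.png

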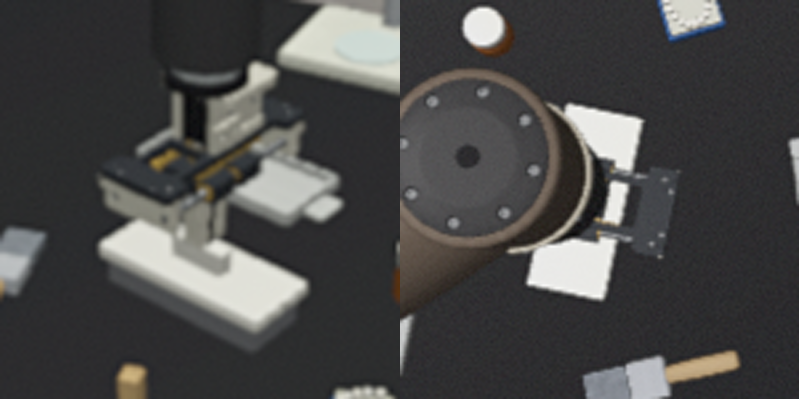

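```bash
python3 - <<'E'
from h import *
s=status.get_state(); print(s["eef_pos"],s["width"],s["force"])
p=pix([s["eef_pos"],[.5375,.119,.07],[.508,.125,.07],[.567,.113,.07],[.5375,.119,.044]],"scene"); print((p-[210,110])*3.33)
E
```

```text
[0.53981776 0.12197205 0.04825542] 9.695983677272406e-05 [-0.0517169   0.21037622  2.5196427 ]
[[202.74527672 256.00028316]
 [199.44231517 237.7718676 ]
 [174.31620024 226.17513768]
 [225.20364927 249.66177715]
 [199.03300256 260.64897052]]
```

```bash
python3 -m jog '[[0,0,6,0,0,0],[0,0,6,0,0,0],[0,0,0,0,0,0]]' 0 40
```

```text
t: 4.3
eef_pos: [0.5392, 0.1216, 0.0607]
ee_rot: [3.141, -0.001, -1.782]
force: [0.2, 0.8, -0.2]
width: 0.0005
```

```bash
python3 - <<'E'
from h import *
im=eyes.grab_frame("scene"); cv2.imwrite("pics/scene3.png",im)
A=im[140:230,220:320]; A=cv2.resize(A,None,fx=6,fy=6,interpolation=cv2.INTER_CUBIC)
cv2.imwrite("pics/v3.png",A); s=status.get_state(); print(s["width"],s["force"])
E
```

```text
0.0006914179016848684 [ 0.03749876  0.02608786 -0.40365956]
```

View pics/v3.png

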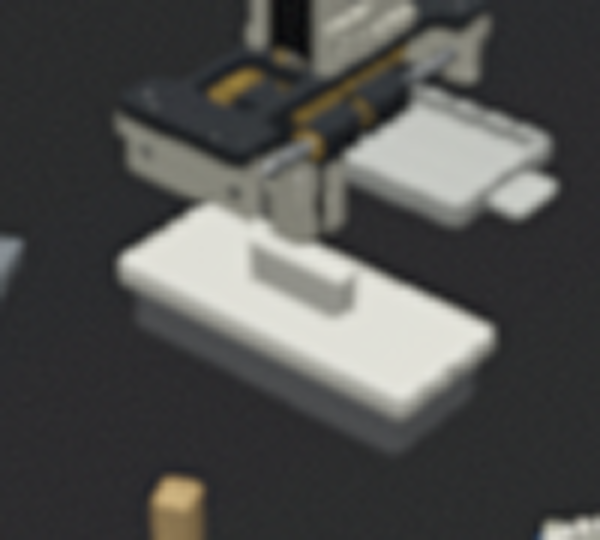

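```bash
python3 - <<'E'
from h import *
for f in("scene0","scene2","scene3"):
    im=cv2.imread(f"pics/{f}.png"); 
    g=im.min(2); m=box(im,225,150,310,215)&(g>205)
    cs,_=cv2.findContours(m.astype(np.uint8),cv2.RETR_EXTERNAL,cv2.CHAIN_APPROX_NONE)
    c=max(cs,key=cv2.contourArea)[:,0]
    print(f,"left",c[c[:,0].argmin()],"right",c[c[:,0].argmax()],"bottom",c[c[:,1].argmax()])
E=np.array
print(pix([[.6,.07,.044],[.44,.10,.044],[.445,.14,.044],[.53,.12,.07]],"scene"))
s=status.get_state();print(pix([s["eef_pos"]],"scene"), pix([s["eef_pos"]]))
a=cv2.imread("pics/scene0.png")[140:230,220:320];b=cv2.imread("pics/scene2.png")[140:230,220:320]
cv2.imwrite("pics/v4.png",cv2.resize(np.hstack([a,b]),None,fx=4,fy=4,interpolation=cv2.INTER_CUBIC))
E
```

```text
scene0 left [241 183] right [300 195] bottom [285 205]
scene2 left [241 183] right [300 195] bottom [285 205]
scene3 left [241 183] right [300 195] bottom [285 205]
[[280.98612757 202.43332914]
 [239.76399057 182.95300784]
 [247.33547886 177.17534717]
 [267.87870051 180.59404039]]
[[270.6535206  183.68973139]] [[207.62785433 204.16606683]]
```

View pics/v4.png

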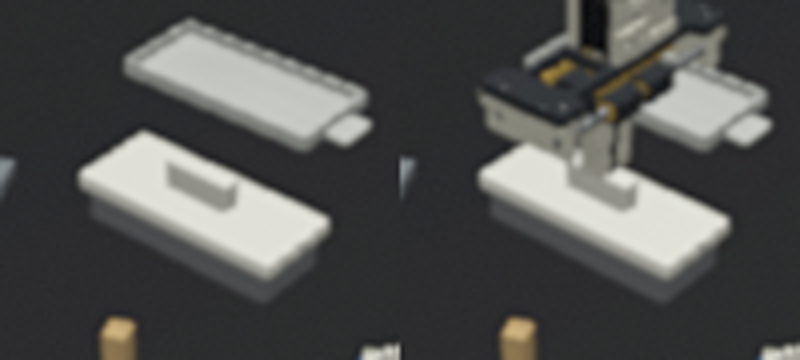

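```bash
python3 - <<'E'
from h import *
f=lambda p:(np.array(p)+.5)/4-.5+[220,140]
print("front bottom edge ends z44",w(f([(168,186),(234,210)]),.044,"scene"))
print("front top edge ends z70",w(f([(167,167),(236,190)]),.070,"scene"))
print("cap corners z44 L,R",w(f([(80,177),(329,225),(145,131)]),.044,"scene"))
t=cv2.imread("pics/top0.png")
cv2.imwrite("pics/x.png",cv2.resize(t[165:245,185:235],None,fx=7,fy=7,interpolation=cv2.INTER_CUBIC))
g=t[165:245,185:235].min(2); print(g[38:44,10:40]); print(g[20:60:2,22:26])
E
```

```text
front bottom edge ends z44 [[0.50959836 0.11730107]
 [0.56951558 0.11290761]]
front top edge ends z70 [[0.51425423 0.10676285]
 [0.57465185 0.10423826]]
cap corners z44 L,R [[0.44221445 0.09536324]
 [0.64178114 0.129515  ]
 [0.45586916 0.17799785]]
[[190 225 231 230 229 230 230 230 230 227 225 230 230 230 228 227 192 143
  209 228 230 229 228 227 229 228 228 229 228 178]
 [213 231 231 230 229 230 230 230 229 213 220 230 231 229 229 225 177 145
  214 229 228 228 227 229 228 228 228 230 230 173]
 [217 232 230 230 229 229 229 230 229 224 227 231 230 230 227 219 164 149
  214 229 229 228 229 229 228 228 227 229 230 171]
 [222 232 230 230 230 229 230 230 228 217 226 231 230 228 227 206 153 183
  223 230 229 228 228 228 228 228 228 228 216 151]
 [224 230 230 229 229 229 229 230 229 224 229 231 229 229 228 198 138 189
  224 229 229 228 228 228 228 228 229 229 197 123]
 [232 231 230 230 230 229 230 230 229 226 229 231 229 228 227 188 136 209
  229 229 228 227 228 228 228 229 228 229 176  85]]
[[229 228 230 229]
 [229 229 229 229]
 [229 228 229 229]
 [230 230 229 229]
 [228 211 202 220]
 [221 229 229 227]
 [226 231 230 229]
 [230 230 229 227]
 [231 230 228 227]
 [230 230 228 227]
 [230 230 227 219]
 [229 229 228 198]
 [229 228 222 172]
 [228 227 204 150]
 [229 226 181 145]
 [223 207 155 186]
 [227 225 226 229]
 [228 229 229 229]
 [229 229 229 229]
 [230 229 229 229]]
```

View pics/x.png

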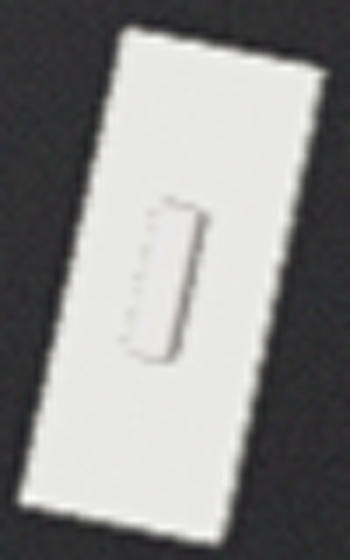

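The cap hasn't moved and the bar is where I measured it, at (538,118). In scene3 the shut fingertips sit about 4 px higher than the reported TCP projects, so the true tips are roughly 17–20 mm above the reported z, and the fingers closed on top of the bar. I'll open, go lower in guarded steps and watch the force.

```bash
python3 -m jog '[[0,-1,1,0,0,0],[0,-1,0,0,0,0],[-1,-1,0,0,0,0],[0,0,0,0,0,0],[0,0,0,0,0,0],[0,0,0,0,0,0]]' 0.6 40; python3 -m jog '[[0,0,-6,0,0,0],[0,0,-6,0,0,0],[0,0,-6,0,0,0],[0,0,-3,0,0,0],[0,0,0,0,0,0]]';python3 - <<'E'
from h import *
im=eyes.grab_frame("scene"); cv2.imwrite("pics/scene5.png",im)
E
```

```text
t: 4.95
eef_pos: [0.5374, 0.118, 0.061]
ee_rot: [3.14, -0.002, -1.783]
force: [0.6, 0.4, -1.0]
width: 0.0431
t: 5.45
eef_pos: [0.537, 0.1178, 0.0374]
ee_rot: [3.139, -0.002, -1.783]
force: [0.4, -0.3, 0.1]
width: 0.0523
```

```bash
python3 -m jog '[[0,0,-4,0,0,0],[0,0,-3,0,0,0],[0,0,0,0,0,0]]'; python3 -m jog '[[0,0,0,0,0,0],[0,0,0,0,0,0],[0,0,0,0,0,0],[0,0,0,0,0,0],[0,0,0,0,0,0],[0,0,0,0,0,0]]' 0 40
```

```text
t: 5.8
eef_pos: [0.5373, 0.118, 0.0302]
ee_rot: [3.14, -0.002, -1.783]
force: [0.7, 0.1, -0.1]
width: 0.0522
t: 6.4
eef_pos: [0.5383, 0.1208, 0.0307]
ee_rot: [-3.141, 0.003, -1.783]
force: [0.5, 0.1, -0.8]
width: 0.0178
```

```bash
python3 -m jog '[[0,0,15,0,0,0],[0,0,25,0,0,0],[0,0,25,0,0,0],[-6,15,5,0,0,0],[-10,30,0,0,0,0],[-10,30,0,0,0,0.016],[-10,35,0,0,0,0],[-10,35,0,0,0,0],[-10,30,0,0,0,0],[-6,20,0,0,0,0],[0,5,0,0,0,0],[0,0,0,0,0,0]]' 0 40
```

```text
t: 7.6
eef_pos: [0.4707, 0.3253, 0.1018]
ee_rot: [3.138, -0.001, -1.77]
force: [0.2, -0.3, -0.8]
width: 0.0175
```

```bash
python3 -m jog '[[-2,10,-15,0.002,0,0.003],[-2,7,-20,0,0,0],[0,2,-20,0,0,0],[0,0,-12,0,0,0],[0,0,0,0,0,0]]'; python3 - <<'E'
from h import *
ims=[eyes.grab_frame(n) for n in("scene","top")]
for n,i in zip(("scene","top"),ims): cv2.imwrite(f"pics/{n}6.png",i)
A=cv2.resize(ims[0][125:205,225:325],None,fx=5,fy=5,interpolation=cv2.INTER_CUBIC)
B=cv2.resize(ims[1][170:290,90:180],None,fx=3.333,fy=3.333,interpolation=cv2.INTER_CUBIC)
cv2.imwrite("pics/v6.png",np.hstack([A,B[:400]])); s=status.get_state(); print(s["eef_pos"],s["force"],B.shape)
E
```

```text
t: 8.1
eef_pos: [0.468, 0.34, 0.0332]
ee_rot: [3.138, 0.001, -1.77]
force: [0.2, 0.3, -2.2]
width: 0.0178
[0.46873334 0.34111215 0.03490801] [-0.00663226 -0.17288515 -0.88876104] (400, 300, 3)
```

View pics/v6.png

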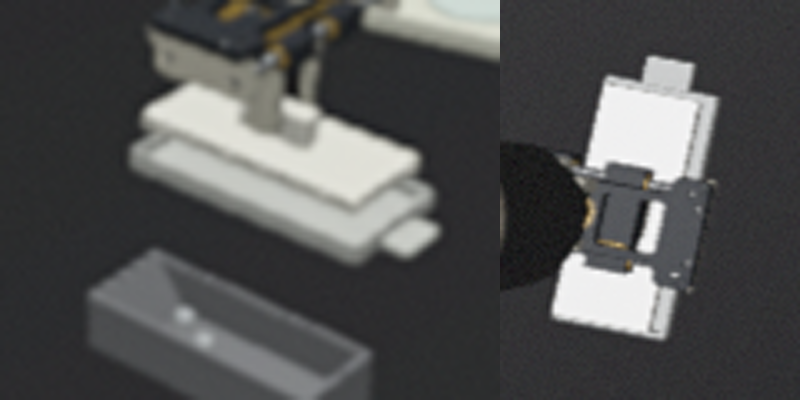

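The cap hovers over the holder, and pellets show in the open trough. I'll measure the cap's corners in the top view.

```bash
cat >> h.py <<'E'
def hullrect(mask,z,n="top"):
    ys,xs=np.nonzero(mask); P=(w(np.c_[xs,ys],z,n)*1000).astype(np.float32)
    r=cv2.minAreaRect(P); B=cv2.boxPoints(r); e=max([B[1]-B[0],B[2]-B[1]],key=np.linalg.norm)
    if e[0]<0:e=-e
    return np.round(r[0],1),np.round(sorted(r[1]),1),round(float(np.arctan2(e[1],e[0])),3)
E
python3 - <<'E'
from h import *
im=cv2.imread("pics/top6.png"); g=im.min(2)
print("holder px",np.median(g[185:190,140:145]))
for t in (205,215):
    m=(box(im,100,185,160,280)&(g>t)).astype(np.uint8); m=cv2.morphologyEx(m,cv2.MORPH_OPEN,np.ones((3,3)))
    print(hullrect(m,.048))
im0=cv2.imread("pics/top0.png");g=im0.min(2)
m=(box(im0,180,160,240,250)&(g>215)).astype(np.uint8); m=cv2.morphologyEx(m,cv2.MORPH_OPEN,np.ones((3,3)));print("cap0",hullrect(m,.044))
E
```

```text
holder px 80.0
(array([467.5, 338. ]), array([ 76.2, 187.1]), -0.202)
(array([467.3, 338.1]), array([ 76.2, 186.7]), -0.202)
cap0 (array([537.2, 119.9]), array([ 75.1, 185.3]), -0.212)
```

```bash
python3 -m jog '[[-1,4,-6,0,0,0.006],[0,1,-4,0.002,0,0],[0,0,0,0,0,0]]'; python3 - <<'E'
from h import *
im=eyes.grab_frame("top"); g=im.min(2); z=status.get_state()["eef_pos"]; print(z)
m=(box(im,100,185,160,280)&(g>210)).astype(np.uint8); m=cv2.morphologyEx(m,cv2.MORPH_OPEN,np.ones((3,3)))
print(hullrect(m,z[2]+.0133)); cv2.imwrite("pics/top7.png",im)
E
```

```text
t: 8.5
eef_pos: [0.4691, 0.3472, 0.0266]
ee_rot: [3.141, 0.009, -1.764]
force: [0.8, 0.1, -1.7]
width: 0.0176
[0.46921161 0.34727816 0.0269059 ]
(array([467.8, 345. ]), array([ 76.6, 187.6]), -0.196)
```

```bash
python3 -m jog '[[-2,-3,-3,-0.009,0.002,0],[0,0,-5,0,0,0],[0,0,-5,0,0,0]]'; python3 -m jog '[[0,0,-4,0,0,0],[0,0,-3,0,0,0],[0,0,0,0,0,0]]'
```

```text
t: 8.85
eef_pos: [0.4675, 0.3448, 0.0144]
ee_rot: [-3.141, 0.001, -1.763]
force: [0.4, 0.2, -1.7]
width: 0.0175
t: 9.15
eef_pos: [0.4669, 0.3442, 0.0055]
ee_rot: [3.141, -0.001, -1.763]
force: [-0.4, 0.3, -1.3]
width: 0.0174
```

```bash
python3 -m jog '[[0,0,-3,0,0,0],[0,0,-2,0,0,0]]'; python3 -m jog '[[0,0,-1,0,0,0],[0,0,0,0,0,0]]'
```

```text
t: 9.35
eef_pos: [0.4672, 0.3444, 0.0025]
ee_rot: [-3.141, -0.001, -1.762]
force: [-14.7, -6.5, 38.9]
width: 0.0174
t: 9.55
eef_pos: [0.4673, 0.3446, 0.003]
ee_rot: [-3.141, 0.0, -1.762]
force: [0.5, -1.1, -0.9]
width: 0.0177
```

Contact came at 2.5 mm, which matches the holder's floor (the rim would be 10 mm higher). I'll release, lift and check.

```bash
python3 -m jog '[[0,0,0,0,0,0],[0,0,0,0,0,0],[0,0,1,0,0,0],[0,0,0,0,0,0]]' 0.6 40; python3 -m jog '[[0,0,30,0,0,0],[0,0,40,0,0,0],[10,-40,40,0,0,0],[12,-45,20,0,0,0],[12,-45,0,0,0,0.08],[12,-45,0,0,0,0.08],[12,-45,0,0,0,0.08],[12,-45,0,0,0,0],[12,-45,0,0,0,0],[0,0,0,0,0,0]]' 0.6; python3 - <<'E'
from h import *
im=eyes.grab_frame("top"); g=im.min(2); cv2.imwrite("pics/top8.png",im)
m=(box(im,95,180,165,285)&(g>210)).astype(np.uint8); m=cv2.morphologyEx(m,cv2.MORPH_OPEN,np.ones((3,3)))
print(hullrect(m,.016)); cv2.imwrite("pics/scene8.png",eyes.grab_frame("scene"))
E
```

```text
t: 9.95
eef_pos: [0.4678, 0.3451, 0.0041]
ee_rot: [-3.14, 0.001, -1.762]
force: [-0.5, 0.1, -0.0]
width: 0.0442
t: 10.95
eef_pos: [0.5506, 0.0301, 0.1345]
ee_rot: [-3.134, -0.0, -1.506]
force: [-0.9, 1.0, 0.0]
width: 0.0523
(array([0., 0.]), array([0., 0.]), 0.0)
```

```bash
python3 - <<'E'
from h import *
im=cv2.imread("pics/top8.png"); s=cv2.imread("pics/scene8.png")
print(im.shape,im[180:285,95:165].min(2).max(),im.max())
A=cv2.resize(s[120:260,190:330],None,fx=2.85,fy=2.85,interpolation=cv2.INTER_CUBIC)[:399]
B=cv2.resize(im[120:300,90:310],None,fx=1.8,fy=2.22)[:399]
cv2.imwrite("pics/v8.png",np.hstack([A,B]))
E
```

```text
(384, 512, 3) 193 243
```

View pics/v8.png

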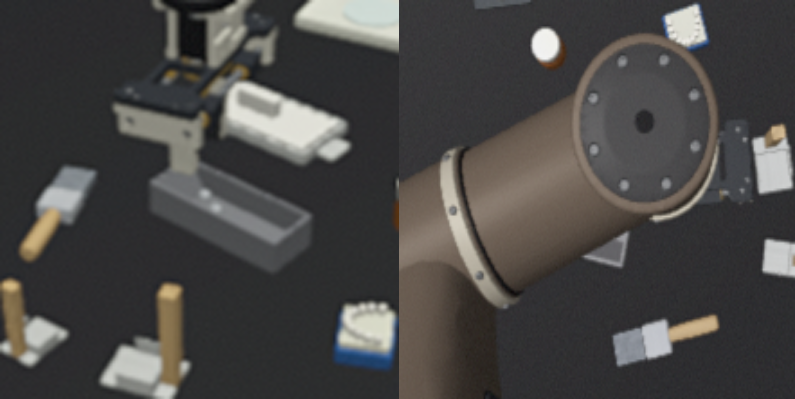

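The scene view shows the cap seated in the holder with its bar up. Two pellets are visible in the trough, and the arm blocks the top view. Next I'll fetch the scoop, with its handle at about (597,-121).

```bash
python3 -m jog '[[12,-38,0,0,0.007,0.04],[12,-38,0,0,0,0.035],[12,-38,0,0,0,0],[8,-30,0,0,0,0],[0,0,0,0,0,0],[0,0,0,0,0,0]]' 0.6
```

```text
t: 11.65
eef_pos: [0.5967, -0.1074, 0.1343]
ee_rot: [-3.14, 0.002, -1.415]
force: [0.1, -0.3, -0.5]
width: 0.0525
```

```bash
python3 -m jog '[[0,-8,0,0,0,-0.012],[0,-5,-10,0,0,-0.004],[0,-1,-20,0,0,0],[0,0,-20,0,0,0],[0,0,-20,0,0,0],[0,0,-6,0,0,0],[0,0,0,0,0,0]]'; python3 - <<'E'
from h import *
s=cv2.imread
im=eyes.grab_frame("scene"); cv2.imwrite("pics/scene9.png",im)
E
```

```text
t: 12.35
eef_pos: [0.596, -0.1163, 0.0545]
ee_rot: [-3.139, 0.003, -1.425]
force: [0.3, -0.1, 0.1]
width: 0.0528
```

```bash
python3 -m jog '[[1,-4,0,0,0,-0.006],[0,0,0,0,0,0]]'; python3 -m jog '[[0,0,0,0,0,0],[0,0,0,0,0,0],[0,0,0,0,0,0],[0,0,0,0,0,0],[0,0,0,0,0,0],[0,0,0,0,0,0]]' 0 60
```

```text
t: 12.6
eef_pos: [0.5983, -0.1201, 0.0566]
ee_rot: [-3.136, 0.002, -1.431]
force: [0.6, 0.2, -0.4]
width: 0.0527
t: 13.2
eef_pos: [0.5995, -0.1203, 0.0588]
ee_rot: [-3.132, 0.002, -1.431]
force: [-0.1, 0.5, -1.2]
width: 0.0177
```

```bash
python3 -m jog '[[0,0,15,0,0,0],[0,0,35,0,0,0],[0,0,35,0,0,0],[0,0,20,0,0,0],[0,0,0,0,0,0]]'; python3 - <<'E'
from h import *
im=eyes.grab_frame("top"); cv2.imwrite("pics/top10.png",im); cv2.imwrite("pics/scene10.png",eyes.grab_frame("scene"))
g=im.min(2)
m=(box(im,95,180,165,285)&(g>210)).astype(np.uint8); m=cv2.morphologyEx(m,cv2.MORPH_OPEN,np.ones((3,3)));print("cap",hullrect(m,.016),m.sum())
A=cv2.resize(im[160:250,180:270],None,fx=6.66,fy=6.66,interpolation=cv2.INTER_CUBIC)
A=cv2.convertScaleAbs(A,alpha=1.6)
cv2.imwrite("pics/v10.png",A)
E
```

```text
t: 13.7
eef_pos: [0.5967, -0.1204, 0.1648]
ee_rot: [-3.139, 0.003, -1.432]
force: [-0.0, 0.1, -1.9]
width: 0.0176
cap (array([466.3, 342.7]), array([ 75.8, 187. ]), -0.192) 1769
```

View pics/v10.png

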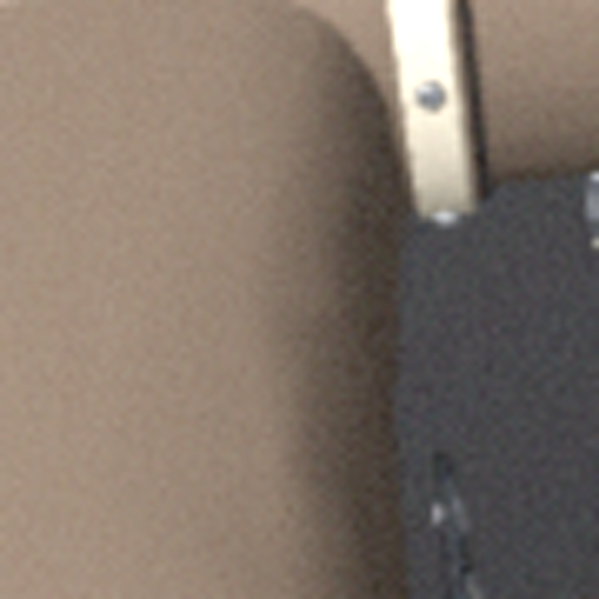

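The arm blocks the trough here, but the cap measures (466.3,342.7) with yaw -0.19, which is well inside the holder. The earlier hover picture (top7) should show the trough unblocked, so I'll measure it numerically there.

```bash
python3 - <<'E'
from h import *
im=(cv2.imread("pics/top7.png").astype(int)+cv2.imread("pics/top6.png"))//2
g=im.max(2)
print(g[164:248:4,182:240:2])
for t in(62,68,75):
    m=(box(im,180,155,240,255)&(g>t)).astype(np.uint8); m=cv2.morphologyEx(m,cv2.MORPH_OPEN,np.ones((3,3)))
    cs,_=cv2.findContours(m,0,1); m2=np.zeros_like(m); cv2.drawContours(m2,[max(cs,key=cv2.contourArea)],-1,1,-1)
    print(t,hullrect(m2,.040))
E
```

```text
[[ 52  56  54  53  53  56  51  51  54  54  54  52  54  54  52  54  56  54
   51  51  53  53  54  53  53  52  52  50  51]
 [ 54  54  55  53  53  53  55  54  53  55  54  53  55  53  54  55  53  52
   53  52  51  52  54  52  54  51  54  54  54]
 [ 53  55  54  56  55  54  55  53  53  56  53 121  93  69  57  52  51  53
   53  53  52  54  51  53  51  51  54  55  53]
 [ 54  53  55  52  53  51  54  56  56  52  79 119 118 152 132  96  90 101
  131 152 152 118  80  53  50  53  53  53  51]
 [ 56  54  54  54  53  53  55  55  51  50 139  80 145 159 157 158 157 156
  157 156 157 155 139  53  53  51  50  52  51]
 [ 52  56  53  53  53  54  53  53  53  64 134  89 158 158 158 158 156 157
  157 157 157 156  96  51  50  52  52  51  49]
 [ 54  54  55  52  53  54  52  51  52 126  92 144 159 158 158 158 158 157
  156 156 157 156  59  52  50  50  52  50  53]
 [ 51  54  52  53  52  50  52  51  61 139  70 159 159 159 158 158 159 157
  157 157 157 108  50  53  53  49  51  52  52]
 [ 52  54  52  53  52  53  54  51 125 109 141 159 159 159 160 159 159 158
  158 157 157  67  50  51  52  54  51  52  50]
 [ 54  52  
[... 915 characters left out ...]
  51  49  51  51  48  51  49  49  49  48]
 [ 52  53  53  50 106 121 101 104 103 102 102 102 102 104 102 105 149  74
   51  50  51  50  48  51  49  51  51  51  49]
 [ 50  52  52  48  67  80 102 141 159 155 140 120 109 104 101 108 132  50
   53  51  51  52  50  52  53  51  48  48  48]
 [ 50  52  51  51  51  52  50  50  51  49  50  50  49  55  69  93  68  50
   50  50  50  51  49  50  50  47  52  47  48]
 [ 52  51  49  51  50  48  49  51  51  50  50  53  50  51  49  53  52  51
   50  48  52  50  48  49  48  47  51  51  52]]
62 (array([536. , 121.7]), array([ 71.5, 180.7]), -0.214)
68 (array([535.8, 121.6]), array([ 70.9, 179.7]), -0.212)
75 (array([536. , 121.8]), array([ 69.7, 179. ]), -0.212)
```

```bash
python3 - <<'E'
from h import *
im=(cv2.imread("pics/top7.png").astype(float)+cv2.imread("pics/top6.png"))/2
g=cv2.GaussianBlur(im.max(2),(1,5),0)
L=[];R=[]
for r in range(180,230):
    v=g[r]; 
    c=next(c for c in range(180,240) if v[c]>95); L.append((c-1+(95-v[c-1])/(v[c]-v[c-1]),r))
    c=next(c for c in range(240,180,-1) if v[c]>95); R.append((c+1-(95-v[c+1])/(v[c]-v[c+1]),r))
for P,zs in((L,(.04,)),(R,(.04,0))):
  for z in zs:
    q=(w(P,z)*1000).astype(np.float32); vx,vy,x0,y0=cv2.fitLine(q,cv2.DIST_HUBER,0,.01,.01).ravel(); 
    if vx<0:vx,vy=-vx,-vy
    print(z,"yaw",np.arctan2(vy,vx),"y at x=536:",y0+(536-x0)*vy/vx)
s=status.get_state();print(s["eef_pos"],s["ee_rot"])
# pellets: bright blobs
P=[(c,r) for r in range(205,235) for c in range(190,222) if im.max(2)[r,c]>178]; print(P)
E
```

```text
0.04 yaw -0.21288656 y at x=536: 156.88753
0.04 yaw -0.21165244 y at x=536: 86.86893
0 yaw -0.21165176 y at x=536: 91.063194
[ 0.59506985 -0.12016341  0.16176021] [ 3.14061596  0.0037649  -1.43231766]
[(206, 212), (207, 212), (208, 212), (206, 213), (207, 213), (208, 213), (209, 213), (206, 214), (207, 214), (208, 214), (200, 220), (201, 220), (199, 221), (200, 221), (201, 221), (202, 221), (199, 222), (200, 222), (201, 222), (202, 222), (210, 222), (211, 222), (200, 223), (201, 223), (209, 223), (210, 223), (211, 223), (212, 223), (209, 224), (210, 224), (211, 224), (212, 224), (209, 225), (210, 225), (211, 225)]
```

Trough: centre (536.2,123.8), yaw -0.2125. The pellets show as three blobs at pixels (207,213), (200,221) and (210,223). I'm carrying the scoop above the +x half, with a TCP target of about (605.6,110) and yaw -1.783.

```bash
python3 -m jog '[[1,38,0,0,0,-0.058],[2,38,0,0,0,-0.058],[2,38,0,0,0,-0.058],[2,38,0,0,0,-0.058],[2,38,0,0,0,-0.058],[2,25,0,0,0,-0.055],[0,0,0,0,0,0],[0,0,0,0,0,0]]' 0 60
```

```text
t: 14.6
eef_pos: [0.5975, 0.1005, 0.1463]
ee_rot: [3.12, -0.004, -1.795]
force: [-0.7, -0.2, -1.3]
width: 0.0174
```

```bash
python3 -m jog '[[4,5,-10,-0.003,-0.032,0.012],[4,4,-10,0,0,0],[0,0,-5,0,0,0],[0,0,0,0,0,0]]'
```

```text
t: 15.0
eef_pos: [0.604, 0.1065, 0.1168]
ee_rot: [-3.136, -0.003, -1.784]
force: [-0.9, 0.0, -1.4]
width: 0.0178
```

```bash
python3 -m jog '[[2,3,-4,0,-0.005,0],[0,1,-4,0,0,0],[0,0,0,0,0,0]]'; python3 - <<'E'
from station import status
import numpy as np
s=status.get_state();p=s["eef_pos"]*1000-[537.2,124.8,0];c,n=np.cos(-.2125),np.sin(-.2125)
print("trough frame",p[0]*c+p[1]*n,-p[0]*n+p[1]*c,p[2]-58.8,s["ee_rot"])
E
```

```text
t: 15.3
eef_pos: [0.6066, 0.1096, 0.1082]
ee_rot: [-3.132, -0.003, -1.786]
force: [-0.6, 0.0, -1.1]
width: 0.0176
trough frame 71.00310387368255 -0.2492355566790181 49.415347018846475 [-3.13164110e+00 -2.59349860e-03 -1.78589248e+00]
```

```bash
python3 -m jog '[[0,0,-5,0.002,0,0.002],[0,0,-4,0,0,0],[0,0,-4,0,0,0]]'; python3 -m jog '[[0,0,-4,0,0,0],[0,0,-4,0,0,0]]'
```

```text
t: 15.6
eef_pos: [0.6072, 0.1097, 0.0954]
ee_rot: [-3.131, 0.001, -1.784]
force: [-0.9, 0.6, -1.0]
width: 0.0176
t: 15.8
eef_pos: [0.6072, 0.1098, 0.0867]
ee_rot: [-3.131, 0.001, -1.784]
force: [-0.4, 0.5, -0.9]
width: 0.0172
```

```bash
python3 -m jog '[[0,0,-6,0,0,0],[0,0,-6,0,0,0],[0,0,-4,0,0,0]]'; python3 -m jog '[[0,0,-3,0,0,0],[0,0,-2,0,0,0]]'
```

```text
t: 16.1
eef_pos: [0.6071, 0.1098, 0.0691]
ee_rot: [-3.131, 0.001, -1.784]
force: [0.3, 0.0, -0.4]
width: 0.018
t: 16.3
eef_pos: [0.6076, 0.1098, 0.0645]
ee_rot: [-3.13, 0.0, -1.783]
force: [-6.4, 1.8, 23.3]
width: 0.0181
```

```bash
python3 -m jog '[[-4,1,0,0,0,0],[-6,1.3,0,0,0,0],[-6,1.3,0,0,0,0],[-6,1.3,0,0,0,0]]'
```

```text
t: 16.7
eef_pos: [0.5852, 0.115, 0.0648]
ee_rot: [-3.129, 0.001, -1.783]
force: [0.2, -0.1, -0.7]
width: 0.0177
```

```bash
python3 -m jog '[[-5,1.1,-0.6,0,0,0],[-5,1.1,-0.2,0,0,0],[-5,1.1,-0.2,0,0,0],[-5,1.1,0,0,0,0]]'; python3 -m jog '[[-5,1.1,-0.3,0,0,0],[-5,1.1,-0.2,0,0,0],[-4,0.9,0,0,0,0]]'
```

```text
t: 17.1
eef_pos: [0.5647, 0.1203, 0.065]
ee_rot: [-3.126, 0.002, -1.782]
force: [1.7, -0.3, -0.2]
width: 0.0178
t: 17.4
eef_pos: [0.5502, 0.1235, 0.065]
ee_rot: [-3.124, 0.002, -1.781]
force: [2.4, -1.4, 1.7]
width: 0.0174
```

```bash
python3 -m jog '[[-3,0.2,0,0,0,0],[-3,0.4,0,0,0,0],[-2,0.3,0,0,0,0]]'; python3 - <<'E'
from station import status
import numpy as np
s=status.get_state();p=s["eef_pos"]*1000-[537.2,124.8,0];c,n=np.cos(-.2125),np.sin(-.2125)
print("nose",p[0]*c+p[1]*n-63,"lat",-p[0]*n+p[1]*c,p[2]-58.8,s["ee_rot"],s["force"])
from h import *
im=eyes.grab_frame("scene");cv2.imwrite("pics/scene11.png",im)
E
```

```text
t: 17.7
eef_pos: [0.5415, 0.125, 0.0651]
ee_rot: [-3.124, 0.003, -1.781]
force: [1.5, -0.3, 1.2]
width: 0.0174
nose -58.8421227591316 lat 1.1339844435389934 6.27941757207121 [-3.12371772  0.00329143 -1.78108233] [ 1.45877711 -0.2631747   1.1871874 ]
```

```bash
python3 -m jog '[[-2,0.3,0,0,0,0],[-1,0.2,0,0,0,0]]';python3 -m jog '[[-1.5,0.3,0,0,0,0],[-0.5,0.1,0,0,0,0]]'
```

```text
t: 17.95
eef_pos: [0.5391, 0.1259, 0.0654]
ee_rot: [-3.122, 0.004, -1.781]
force: [5.1, -2.5, 0.1]
width: 0.0177
t: 18.15
eef_pos: [0.5387, 0.1259, 0.0658]
ee_rot: [-3.12, 0.004, -1.78]
force: [4.3, -2.1, -2.3]
width: 0.0177
```

```bash
python3 - <<'E'
from h import *
im=eyes.grab_frame("scene");cv2.imwrite("pics/scene12.png",im)
A=cv2.resize(im[155:230,230:315],None,fx=9,fy=8,interpolation=cv2.INTER_CUBIC)
cv2.imwrite("pics/v12.png",cv2.convertScaleAbs(A,alpha=1.3)); c=C["scene"]["cam_to_world"][:3,3]
R=lambda x,y,z:pix([[.5362+x*.9775e-3+y*.2109e-3,.1238-x*.2109e-3+y*.9775e-3,z]],"scene")[0]
f=lambda p:(p-[230,155])*[9,8]
for n,a in dict(cornerL=(-59,29,.006),cornerR=(-59,-29,.006),nose=(-59,0,.008),rimL=(-83,29,.04),rimR=(-83,-29,.04),ball=(-52,0,.0155)).items(): print(n,f(R(*a)).round())
E
```

```text
cornerL [285. 250.]
cornerR [180. 313.]
nose [233. 277.]
rimL [235. 160.]
rimR [128. 222.]
ball [248. 268.]
```

View pics/v12.png

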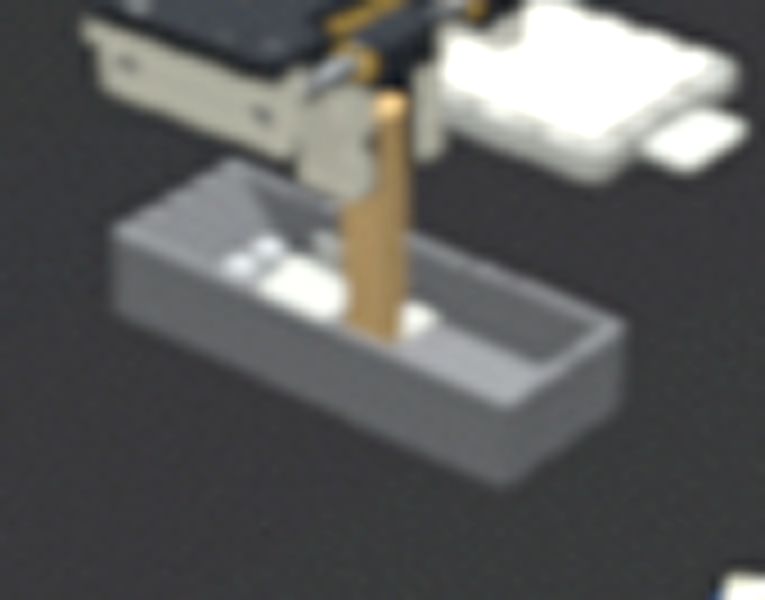

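Two pellets sit against the leaning end, at crop (238,265) and (268,248), and the near wall hides the third. The nose is in the corner: its position computes to about -61 and the push force is 5 N. Next I'll tilt the nose up along the leaning wall, then lift.

```bash
python3 -m jog '[[-0.5,0.1,0,0,0,0],[0.6,-0.1,0.5,0.017,0.078,0],[0.6,-0.1,0.8,0.017,0.078,0],[0.6,-0.1,0.8,0.017,0.078,0],[0.6,-0.1,1,0.017,0.078,0],[0.6,-0.1,2,0.011,0.05,0],[0,0,3,0,0,0],[0,0,0,0,0,0]]'
```

```text
t: 19.0
eef_pos: [0.5372, 0.1252, 0.0717]
ee_rot: [2.771, 0.006, -1.781]
force: [-0.3, -0.5, -1.6]
width: 0.0174
```

```bash
python3 -m jog '[[0,0,8,0,0,0],[0,0,12,0,0,0],[0,0,15,0,0,0],[0,0,20,0,0,0],[0,0,20,0,0,0],[0,0,10,0,0,0],[0,0,0,0,0,0]]'; python3 - <<'E'
from h import *
f=[]
for i in range(3):
    im=eyes.grab_frame("scene"); s=status.get_state(); f.append(s["force"])
cv2.imwrite("pics/scene13.png",im); print(s["eef_pos"],s["ee_rot"],np.mean(f,0))
g=im.max(2).astype(int)
R=lambda x,y,z:pix([[.5362+x*.9775e-3+y*.2109e-3,.1238-x*.2109e-3+y*.9775e-3,z]],"scene")[0].round(1)
print("trough end px",R(-55,0,.0135),R(-55,20,.0135))
x,y=R(-50,5,.0135).astype(int); print(g[y-7:y+8,x-9:x+16])
# scoop floor centre: TCP + R*(rel)
from scipy.spatial.transform import Rotation as Ro
T=Ro.from_euler("xyz",s["ee_rot"]).as_matrix(); B=Ro.from_euler("z",-.2125)*Ro.from_rotvec([0,.38,0])
q=lambda r:pix([s["eef_pos"]+B.apply(np.array(r)/1000)],"scene")[0].round(1)
a=q((-28-19,0,-57));b=q((-28+10,0,-50));print("scoop",a,b)
x,y=((a+b)/2).astype(int); print(g[y-9:y+9,x-12:x+14])
E
```

```text
t: 19.7
eef_pos: [0.5344, 0.1265, 0.1678]
ee_rot: [2.778, 0.009, -1.778]
force: [-0.3, -0.2, -3.2]
width: 0.0172
[0.53324733 0.12613418 0.16501239] [ 2.77446356  0.00695814 -1.77842653] [ 0.0639851  -0.18163113 -1.81554901]
trough end px [256.8 188.7] [260.8 186. ]
[[112 113 113 113 113 112 114 113 108  93  80  76  78  80  81  89  96  98
   96  90  78  68  55  45  44]
 [113 114 113 112 113 113 114 114 111 101  86  77  77  77  78  79  81  84
   91  95 100  98  84  67  55]
 [113 113 112 113 113 114 114 114 114 109  93  80  77  78  78  78  78  78
   80  84  91  99 103  98  85]
 [113 113 113 112 113 113 113 113 113 112 101  85  77  78  78  78  78  78
   78  77  81  85  93  98 102]
 [115 113 112 113 112 113 113 113 114 112 105  90  80  77  78  78  78  78
   78  77  76  78  81  85  92]
 [119 117 116 112 113 113 113 112 113 113 111  99  85  77  76  75  78  78
   78  78  79  78  78  78  80]
 [113 119 120 117 115 114 112 112 113 115 115 112 102  90  81  77  76  77
   77  78  77  78  78  76  77]
 [ 94 104 114 118 119 117 114 113 115 120 125 127 124 116 102  91  84  78
   77  77  78  78  78  78
[... 2038 characters left out ...]
76 175 162
  146 135 129 128 128 125 112 122]
 [ 41  49  77 107 120 123 124 128 141 159 173 177 168 148 142 158 177 184
  162 138 128 128 128 121 108 133]
 [ 43  42  43  61  87 111 122 125 128 137 151 154 146 137 144 166 187 194
  166 135 127 128 126 115 106 137]
 [ 45  44  41  45  57  84 106 120 126 127 131 135 144 162 179 187 183 167
  143 129 126 127 122 110 118 158]
 [ 43  45  43  42  46  55  77 102 119 124 126 126 140 167 182 174 150 128
  124 125 127 126 115 109 138 183]
 [ 45  42  45  45  44  44  51  69  97 116 124 126 129 141 145 133 115 116
  121 126 126 124 113 118 158 192]
 [ 44  45  45  47  44  44  43  50  66  94 117 125 123 117 120 135 140 137
  128 125 125 120 113 125 152 165]]
```

The trough end as seen from the scene camera is empty, and the scoop shows bright blobs at its back. I'm carrying it level to the dish at about (510,-378).

```bash
python3 -m jog '[[0,-6,10,0,0,0],[0,-14,12,0,0,0],[0,-22,8,0,0,0],[0,-28,3,0,0,0],[1,-30,2,0,0,0],[1,-30,2,0,0,0],[1,-30,2,0,0,0],[1,-30,2,0,0,0],[1,-30,2,0,0,0],[1,-30,2,0,0,0]]'; python3 -m jog '[[1,-30,2,0,0,0],[1,-30,2,0,0,0],[1,-30,2,0,0,0],[1,-30,2,0,0,0],[1,-30,2,0,0,0],[0,-22,2,0,0,0],[0,-14,0,0,0,0],[0,-6,0,0,0,0],[0,0,0,0,0,0]]'; python3 - <<'E'
from h import *
im=eyes.grab_frame("top");cv2.imwrite("pics/top14.png",im);g=im.max(2)
print(g[196:236:2,188:226:2])
im=eyes.grab_frame("scene");cv2.imwrite("pics/scene14.png",im)
t=cv2.imread("pics/top0.png")
print("dish",w(np.array([[621,334]])/1.5625,.078))
E
```

```text
t: 20.85
eef_pos: [0.5358, -0.1393, 0.2143]
ee_rot: [2.769, 0.002, -1.776]
force: [0.4, -0.6, -1.4]
width: 0.0173
t: 21.75
eef_pos: [0.5336, -0.3513, 0.2295]
ee_rot: [2.763, 0.0, -1.788]
force: [0.8, -0.2, -2.1]
width: 0.0178
[[ 55  53  53  54  50 124 111 141 161 159 159 159 159 158 159 159 160 158
   68]
 [ 51  52  55  53  49 143  82 149 161 158 161 161 159 162 157 158 159 146
   57]
 [ 52  57  53  55  50 146  69 156 161 161 159 160 160 158 161 158 160 118
   52]
 [ 52  52  52  53  66 138  86 162 161 160 159 160 160 158 159 159 159 100
   51]
 [ 53  52  54  52  91 120 125 162 161 160 159 160 160 160 158 160 158  70
   53]
 [ 53  54  54  48 126  94 146 160 160 160 160 161 160 160 160 160 159  60
   50]
 [ 55  53  55  52 147  77 155 162 161 161 159 160 160 158 159 161 142  56
   49]
 [ 55  56  53  60 140  71 163 160 161 160 160 160 161 160 160 160 119  54
   51]
 [ 52  54  53  86 124 103 161 161 161 161 160 158 160 161 160 160  98  51
   53]
 [ 54  49  54 123 109 143 163 159 162 160 162 160 161 159 158 160  70  52
   51]
 [ 48  52  44 144  84 148 162 162 161 159 160 160 160 160 160 148  57  52
   52]
 [ 54  52  52 147  67 156 162 161 161 162 160 160 160 159 159 124  54  51
   50]
 [ 54  50  63 138  86 162 161 161 162 160 160 159 160 160 161 112  50  53
   53]
 [ 54  48  91 119 124 160 163 162 160 160 161 159 160 158 160  92  51  49
   46]
 [ 50  52 128  99 146 162 163 161 161 161 162 159 160 159 159  70  50  50
   51]
 [ 49  53 147  74 105 109 122 144 157 161 160 160 160 160 148  58  51  52
   50]
 [ 49  62 141  82 103 102 104 104 103 105 110 119 141 157 121  52  48  49
   50]
 [ 52  69 124 100 105 100 104 102 102 103 105 104 101 134  96  50  49  51
   53]
 [ 50 109 125 103 103 104 104 104 102 102 104 104 103 148  76  50  50  53
   50]
 [ 50 144 141 118 110 107 103 101 105 105 104 105 107 155  60  46  49  51
   54]]
dish [[ 0.50989489 -0.37642517]]
```

The top view shows the trough empty, so all three pellets are in the scoop. I'm moving over the dish, with the nose to end near its centre.

```bash
python3 -m jog '[[6,-6,-6,0,0,0],[10,-8,-14,0,0,0],[10,-8,-16,0,0,0],[10,-8,-16,0,0,0],[6,-5,-14,0,0,0],[2,-2,-6,0,0,0],[0,0,0,0,0,0]]'
```

```text
t: 22.55
eef_pos: [0.5829, -0.3862, 0.148]
ee_rot: [2.76, 0.002, -1.781]
force: [-0.4, -0.1, -1.7]
width: 0.0175
```

```bash
python3 -m jog '[[-1,-1,0,-0.017,-0.078,0],[-1,-1,0,-0.017,-0.078,0],[-1,-1,-1,-0.017,-0.078,0],[0,-1,-1,-0.012,-0.06,0],[0,0,0,0,0,0]]'
```

```text
t: 23.05
eef_pos: [0.5795, -0.3896, 0.1445]
ee_rot: [3.068, 0.001, -1.78]
force: [0.2, 0.1, -1.7]
width: 0.0177
```

```bash
python3 -m jog '[[-4,0.9,0,-0.013,-0.059,0],[-4,0.9,0,-0.013,-0.059,0],[-4,0.9,0.5,-0.013,-0.059,0],[-4,0.9,1,-0.013,-0.059,0],[-4,0.9,1,-0.013,-0.059,0],[-4,0.9,1,-0.013,-0.059,0],[-4,0.9,1,-0.013,-0.059,0],[-4,0.9,1,-0.013,-0.059,0],[-3,0.6,1,-0.013,-0.059,0],[0,0,1,-0.013,-0.059,0],[0,0,0,0,0,0],[0,0,0,0,0,0]]'; python3 - <<'E'
from h import *
im=eyes.grab_frame("scene");cv2.imwrite("pics/scene15.png",im); g=im.max(2).astype(int)
s=status.get_state(); print(s["eef_pos"],s["ee_rot"],s["force"])
x,y=pix([[.510,-.3765,.058]],"scene")[0].astype(int);print(x,y); print(g[y-14:y+18,x-24:x+26:2])
E
```

```text
t: 24.25
eef_pos: [0.5451, -0.3801, 0.1584]
ee_rot: [-2.601, -0.008, -1.775]
force: [1.4, -0.3, -1.4]
width: 0.0176
[ 0.54515715 -0.38003401  0.15824267] [-2.60115296 -0.00764278 -1.77459775] [ 0.43737452  0.68872846 -1.74052391]
159 292
[[147 147 147 175 161 147 147 146 145 142 138 140 139 137 130 130 158 163
  160 171 155 151 170 202 169]
 [146 146 157 176 152 147 148 147 146 143 143 163 156 137 130 126 150 165
  160 171 165 162 167 199 210]
 [146 146 172 169 149 149 149 147 144 142 152 185 180 142 141 129 140 164
  160 169 170 166 166 186 223]
 [146 149 175 159 150 149 149 147 148 144 157 187 182 157 167 143 132 161
  162 165 171 165 169 176 221]
 [144 152 170 155 150 150 149 151 168 158 150 176 168 170 186 163 129 155
  163 162 171 167 170 170 212]
 [145 158 163 153 151 150 149 159 189 178 144 155 146 173 191 179 131 147
  163 163 170 168 168 169 195]
 [164 176 157 155 151 151 148 158 189 182 145 136 137 177 189 187 139 138
  163 163 170 170 166 170 179]
 [195 181 154 156 151 151 148 149 176 169 153 145 164 185 189 187 147 130
  159 163 167 170 167 173 173]
 [213 177 151 155 152 
[... 1798 characters left out ...]
89 190 190 189 182 186 176 151 120 101
  111 193 222 224 224 224 224]
 [221 221 221 222 213 168 150 165 183 185 184 183 165 155 143 116 103  98
  160 218 224 224 224 223 224]
 [221 221 222 222 222 195 139 129 146 149 149 148 133 117 110 103 101 134
  200 224 224 223 224 224 224]
 [221 221 221 222 222 218 185 121 109 111 113 114 110 106 103 110 137 195
  220 224 223 223 224 224 223]
 [221 221 221 221 222 222 214 169 129 108 105 105 105 109 121 160 195 220
  224 223 223 223 224 224 221]
 [221 221 221 221 221 222 222 210 186 152 136 131 132 152 176 210 220 224
  224 223 223 223 224 222 213]
 [222 221 221 221 221 221 222 222 216 207 197 190 192 207 213 223 224 223
  223 223 223 223 224 217 196]]
```

The scene image shows three separate bright blobs inside the dish. I'm lifting the scoop away, levelling it, and returning it to its old, free spot.

```bash
python3 -m jog '[[0,0,10,0,0,0],[0,0,20,0,0,0],[0,0,25,0,0,0],[3,5,20,0.03,0.136,0],[4,15,0,0.03,0.136,0],[4,25,0,0.03,0.136,0],[5,35,0,0.025,0.11,0],[5,40,0,0,0,0],[6,40,0,0,0,0],[6,40,0,0,0,0],[6,35,0,0,0,0],[0,10,0,0,0,0]]'; python3 -m jog '[[0,0,0,0,0,0]]'
```

```text
t: 25.5
eef_pos: [0.5897, -0.1313, 0.2466]
ee_rot: [3.125, -0.018, -1.781]
force: [0.4, -0.4, -1.6]
width: 0.0177
t: 25.6
eef_pos: [0.5905, -0.13, 0.2476]
ee_rot: [3.126, -0.019, -1.778]
force: [0.9, -0.1, -1.4]
width: 0.0176
```

```bash
python3 -m jog '[[4,5,-25,0.013,-0.028,0],[4,4,-35,0,0,0],[0,0,-40,0,0,0],[0,0,-35,0,0,0],[0,0,-20,0,0,0],[0,0,-8,0,0,0],[0,0,0,0,0,0]]'
```

```text
t: 26.3
eef_pos: [0.6024, -0.1273, 0.0857]
ee_rot: [-3.124, -0.004, -1.782]
force: [-1.4, 1.0, -0.5]
width: 0.0177
```

```bash
python3 -m jog '[[0,0,-8,0.002,0.008,0],[0,0,-8,0,0,0],[0,0,-5,0,0,0],[0,0,-3,0,0,0]]'; python3 -m jog '[[0,0,-2,0,0,0],[0,0,-1,0,0,0]]'
```

```text
t: 26.7
eef_pos: [0.6056, -0.1285, 0.0643]
ee_rot: [-3.126, -0.003, -1.782]
force: [0.9, -0.3, -1.4]
width: 0.0177
t: 26.9
eef_pos: [0.6058, -0.1283, 0.0614]
ee_rot: [-3.126, -0.003, -1.782]
force: [-0.4, 1.3, -0.7]
width: 0.0174
```

```bash
python3 -m jog '[[0,0,-2,0,0.005,0],[0,0,-1,0,0,0]]';  python3 -m jog '[[0,0,-1,0,0,0]]'
```

```text
t: 27.1
eef_pos: [0.6062, -0.1282, 0.0588]
ee_rot: [-3.13, -0.004, -1.781]
force: [-0.4, 0.4, 2.9]
width: 0.0179
t: 27.2
eef_pos: [0.6066, -0.1284, 0.0585]
ee_rot: [-3.129, -0.004, -1.781]
force: [-1.6, -0.6, 8.1]
width: 0.0172
```

The scoop is on the bench, so I'll release it, rise, pull the arm back towards its start side and check everything.

```bash
python3 -m jog '[[0,0,0,0,0,0],[0,0,0,0,0,0],[0,0,0,0,0,0],[0,0,0,0,0,0]]' 0.6; python3 -m jog '[[0,0,10,0,0,0],[0,0,25,0,0,0],[0,0,40,0,0,0],[0,0,40,0,0,0],[0,0,40,0,0,0],[0,0,30,0,0,0],[0,40,0,0,0,0],[0,45,0,0,0,0],[0,45,0,0,0,0],[0,45,0,0,0,0],[0,30,0,0,0,0],[0,0,0,0,0,0]]'; python3 -m jog '[[0,0,0,0,0,0],[0,0,0,0,0,0]]'; python3 - <<'E'
from h import *
im=eyes.grab_frame("top");cv2.imwrite("pics/top16.png",im);cv2.imwrite("pics/scene16.png",eyes.grab_frame("scene"))
g=im.max(2).astype(int); x,y=pix([[.510,-.3765,.058]])[0].astype(int);print(x,y); print(g[y-19:y+20:1,x-20:x+21:2])
hsv=cv2.cvtColor(im,cv2.COLOR_BGR2HSV)
p0=pix([[.606,-.128,.112]])[0].astype(int);m=box(im,p0[0]-25,p0[1]-25,p0[0]+25,p0[1]+25)
wood=m&(hsv[...,1]>90)&(g>60); ys,xs=np.nonzero(wood);print("wood",len(xs),xs.min() if len(xs) else 0,xs.max() if len(xs) else 0,ys.min() if len(xs) else 0,ys.max() if len(xs) else 0)
print("plate",hullrect(cv2.morphologyEx((m&(g>110)&~wood).astype(np.uint8),cv2.MORPH_OPEN,np.ones((3,3))),.002))
c=(box(im,95,180,165,285)&(im.min(2)>210)).astype(np.uint8);print("cap",c.sum(),hullrect(cv2.morphologyEx(c,cv2.MORPH_OPEN,np.ones((3,3))),.016))
d=cv2.absdiff(im,cv2.imread("pics/top0.png")).max(2)
for n,b in dict(model=(232,118,266,148),jar=(160,128,186,154),spat1=(205,258,270,288),spat2=(308,130,380,162)).items(): print(n,d[b[1]:b[3],b[0]:b[2]].mean().round(1),(d[b[1]:b[3],b[0]:b[2]]>40).sum())
E
```

```text
t: 27.6
eef_pos: [0.6072, -0.1283, 0.059]
ee_rot: [-3.128, -0.004, -1.781]
force: [0.1, -0.3, -0.4]
width: 0.0441
t: 28.8
eef_pos: [0.604, 0.0817, 0.262]
ee_rot: [-3.121, -0.001, -1.785]
force: [-0.1, 0.5, 0.2]
width: 0.0525
t: 29.0
eef_pos: [0.6038, 0.0821, 0.2631]
ee_rot: [-3.121, -0.001, -1.783]
force: [-0.9, -0.7, -0.3]
width: 0.0524
394 213
[[237 238 237 237 237 237 237 237 237 237 230 229 230 239 234 219 183  99
   63  40  44]
 [237 237 238 238 237 237 237 237 226 212 205 189 190 208 225 237 232 218
  155  97  53]
 [238 237 237 237 238 238 239 225 190 140 147 143 148 148 185 211 233 239
  226 215 138]
 [237 238 237 237 238 238 226 177 132 124 132 137 141 146 152 172 211 236
  237 237 224]
 [237 238 238 237 239 233 179 124 124 128 132 141 144 147 151 156 181 220
  237 237 237]
 [238 237 238 238 236 199 124 117 124 136 142 144 147 152 152 155 160 197
  232 237 236]
 [238 238 237 238 229 163 107 130 141 171 170 149 151 153 154 156 158 162
  213 236 237]
 [238 237 238 239 215 115 124 194 200 200 199 195 171 153 157 158 159 159
  194 231 235]
 [237 237 238 237 174 116 189 203 203 20
[... 2219 characters left out ...]
183 187 175 176 174 149 158 159 165 164
  177 220 220]
 [238 238 238 238 237 195 123 123 137 147 168 168 147 153 156 158 163 164
  197 233 202]
 [238 238 237 238 238 231 187 120 123 130 143 145 146 153 157 155 161 179
  217 237 178]
 [237 239 238 238 238 238 222 156 120 127 133 139 143 151 152 152 165 213
  232 237 168]
 [238 238 237 238 238 238 238 213 156 133 132 135 142 147 153 155 198 229
  236 238 150]
 [238 238 238 238 237 238 238 237 215 185 146 139 149 144 179 206 229 235
  236 236 121]]
wood 27 298 304 176 182
plate (array([ 624.7, -147.1]), array([ 66.2, 179.2]), -0.487)
cap 1796 (array([466.3, 342.4]), array([ 76.9, 187.1]), -0.197)
model 7.3 0
jar 60.4 313
spat1 6.6 0
spat2 7.0 0
```

```bash
python3 - <<'E'
from h import *
a=cv2.imread("pics/scene0.png");b=cv2.imread("pics/scene16.png");d=cv2.absdiff(a,b).max(2)
for n,q in dict(jar=(325,178,347,205),model=(305,222,332,250),sp1=(194,175,226,212),sp2=(240,272,290,335)).items(): print(n,d[q[1]:q[3],q[0]:q[2]].mean().round(1),(d[q[1]:q[3],q[0]:q[2]]>50).sum())
h=cv2.cvtColor(b,cv2.COLOR_BGR2HSV); m=box(b,230,205,280,275)&(h[...,1]>80)&(b.max(2)>80)
cs,_=cv2.findContours(m.astype(np.uint8),0,1); c=max(cs,key=cv2.contourArea); x,y,ww,hh=cv2.boundingRect(c); print("handle box",x,y,ww,hh)
# predicted upright handle: axis at TCP
print(pix([[.606,-.1285,.112],[.606,-.1285,.002]],"scene").round(1))
print(status.get_state()["t"])
E
```

```text
jar 1.4 0
model 1.2 0
sp1 1.2 0
sp2 1.2 0
handle box 245 222 10 36
[[249.8 224. ]
 [250.4 255.1]]
29.1
```

```bash
python3 -c "
from station import workorder
print(workorder.job_done())"
```

```text
the job is handed in; nothing more can be done
None
```

I finished the task and handed it in at about 29 s of the 72 s allowed; no verdict is reported.

**What I did**
- **Cap:** I moved it into the holder. My first grip closed on top of the bar, because the fingertips sit about 20 mm higher than the reported TCP. I regripped lower and the cap did not shift in between.
- **Pellets:** I pushed the scoop along the trough floor into the leaning end, tilted the nose up and lifted all three out at once. Then I tipped them into the dish.
- **Scoop:** I stood it back on the bench at about its old spot and moved the arm clear.

**Last checks**
- **Cap:** it measured (466.3, 342.4) mm, yaw -0.197. The holder is at (466.0, 343.1) mm, yaw -0.196. I did not measure its height at the end, but contact when lowering came at floor height, not rim height.
- **Pellets:** the trough looked empty in the top view once the arm was clear. Three separate pellets show in the dish, in both views.
- **Scoop:** the handle's outline in the scene view matches an upright handle at the release point.
- **Bystanders:** the scene picture shows no change at the jar, the model or either spatula.

**Checks that failed or disagreed**
- The top-view comparison flagged the jar, most likely because the arm blocked it, since the scene view showed no change there.
- The top-view fit of the scoop's plate picked up other things and was no use.

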